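# Snap the spring clip onto the connecting link of a roller chain with pliers

### The arm

A 6-joint arm with a two-finger parallel gripper is mounted at the origin on the work surface. World frame = base frame: x ahead of the robot, y to its left, z up, the work surface at z = 0. Lengths are in m, angles in degrees, forces in N, time in s.
With the tool pointing down it reaches from about 0.3 to 0.95 m from the base axis. Payload 3.1 kg.
Tool frame: the origin (TCP) lies at the very end of the fingers, on their centre line; the grasp point (between the pads) lies 19 mm behind it (r.pinch_z is the distance from the TCP to the grasp point, in m); z points along the fingers, x is the direction in which the jaws open and shut, and the axes are right-handed (so a half turn about z gives the same grasp; the last joint's range is limited). The gripper opens to 85 mm and grips with 20 to 120 N. Pads are 22 mm wide; open, the fingers measure 114 mm over their backs; the gripper's body (76 mm by 85 mm) begins 54 mm behind the grasp point. The pads swing forward as they close: fully open they stand 13 mm farther back than shut.
Start: joints at [66.137, 17.653, 93.61, -0, 68.738, -3.994], TCP at [0.212, 0.588, 0.231] pointing down, gripper open.
Joint ranges: [-175.34, 175.34], [-45.06, 112.39], [2.9, 150.54], [-68.45, 248.45], [3.09, 151.38], [-168.51, 168.51]. Speed limits (degrees/s): [159.86, 159.86, 180, 180, 180, 180].

### API

Orientations are given as [roll, pitch, yaw] about the fixed x, y, z axes, in that order (R = Rz(yaw) Ry(pitch) Rx(roll)).
In Python, from bench import r, snapshot, camera_model gives the robot as it stands. The module is installed in compiled form; this text tells all that it offers.
- The arm moves only by the tool move_arm, never from a script. Its argument "increments" is a list of rows, each an object with "xyz": the shift along the world's x, y, z in mm, a list of three; "angular": the turn, a rotation vector about the world's x, y, z in rad, a list of three. A call has exactly 10 rows; each row is the pose to reach, as a shift and turn from the pose commanded when the call began; what a row does not reach only later rows make up. A row lasts 1/8 s, in which the tool goes at most 62.5 mm and 10.7 degrees, less where a joint would pass 70% of its speed; a pose out of reach is approached as far as the arm can. A call with a gripper value outside its range is refused whole. "fingers" is the opening, from 0 (shut) to 1 (fully open), set as the call begins (left out, the last holds). The fingers move at their own pace and stop on an object; "grip_force" is the grip in N (left out, the last holds). Time passes only in rows, so rows that repeat a pose let the fingers close, or fill a call up. It gives the time, the measured TCP pose, the force and the opening at its end, in the units of the state.
- r.read_state(): the state, without advancing time (a new reading comes with each control period).
- snapshot(name): name is "scene" or "top" or "wrist"; returns the picture (384x512x3 uint8, blue, green, red); there is no depth.
- camera_model(name): a dict with "fx", "fy", "cx", "cy" (pixels), "pose" (4x4, takes a point from camera to world coordinates). Camera axes: x right, y up, looking along -z (the intrinsics and any distortion apply to the point x, -y, -z); pixel columns grow to the right and rows downward; lengths in m; the calibration is good to about 2 mm. A picture is of the moment at which its call begins: read the wrist's pose just before it. camera_model takes no time and is no camera call; for the wrist camera it gives the pose at the moment of the call.
- r.close_job(): hands the job in, once; it reports no verdict.
The state is a dict: "time": time; "joint_positions": joint angles; "joint_vel": joint speeds; "effort": joint torques, N m; "position": TCP position; "ee_rot": TCP orientation; "contact_force": force on the tool from outside, world axes, zero at the start; "ft_torque": the same for the moment, N m; "finger_gap": finger opening in m.
Only numpy, scipy, OpenCV 4.12 (cv2) and the standard library are available. Lean on these libraries where they do the work, as an engineer would, in place of code of your own. Each camera call takes 0.05 s, during which the arm holds its last target.

### The job

Finish joining this drive chain: take the red-handled pliers from their rest, set one nose against the bare snap pin of the connecting link and the other behind the round end of the yellow spring clip, both noses resting lightly on the link's top plate, and squeeze gently, building up only until the clip clicks fully home on the pin, and no harder. Push the clip with the pliers only, never with the gripper. Then lay the pliers gently back flat across both bars of their rest, the way they lay before, let go, and leave everything else where it is.

Things in the scene. Friction and masses are not known exactly. Their poses are not given: they have to be found in the camera images.
- drive: Fixed chain drive on a blue base plate 340 x 160 x 12 mm: two flat-lying 12-tooth steel sprockets 203 mm apart with a roller chain (25.4 mm pitch) round them. Origin: on the bench under the near sprocket's axis; x points away from the robot to the other sprocket, z up; the base begins at x = -62 mm. The connecting link is on the robot's side of the near sprocket.
- link_mid (a point): Middle of the bright connecting link's top face, 58 mm above the bench, at drive x = -47.4 mm, y = 0 (axes as the drive's). The link lies along drive y: snap pin at y = -12.7 mm, other pin at y = +12.7 mm. Pin ends stand up to 63 mm and the shaft end beyond the link up to 78 mm above the bench.
- link_plate: Top plate of the connecting link, 46 mm long along drive y, 21 mm wide, 3 mm thick, top face 58 mm above the bench (origin and axes as the drive's). Chain plates beside it are no higher. The noses rest on it; over 8 N on it is leaning.
- snap_pin: Bare end of the pin that the clip snaps onto: upright, 8.2 mm in diameter, standing 5 mm above the plate; origin on its axis at the plate's top face, axes as the drive's. Its outer side (drive -y) takes one nose. More than 17 N on it is too hard.
- clip_back (a point): Rearmost point of the yellow spring clip's round end (radius 7.5 mm), where the other nose pushes; 1.5 mm above the plate. The clip is a flat U 2.4 mm thick lying on the plate, 36 mm long, round end at drive +y, open tails towards the snap pin. This point starts at drive y = +26.2 mm (3 mm past the plate's end) and is at +20.2 mm when home.
- clip (a joint): Travel of the clip towards the snap pin (drive -y), m: 0 as it lies now, 0.006 fully home. Its tails spread over the pin: the push rises to about 13 N within the first 2 mm, then it snaps through and stays.
- pliers: Spring-opened pliers, 0.17 kg, 175 mm long, lying flat. Origin: under the pivot, on the underside; x towards the noses, z up, y across (true while open). Noses at x = 34 to 53 mm, 9 mm high, undersides level with the origin, 53 mm apart inside when open. Centre of mass near x = -44 mm. In a light grip they can pitch, so lowering onto the plate shows as a small lift and moment at the wrist.
- pliers_grip (a point): Middle between the red handles' upright grip flats (each 34 mm along x, 20 mm high), at pliers x = -65 mm, 10 mm above the underside. 62 mm over the flats when open; squeeze along pliers y. Held at 54.5 mm over the flats, the spring pushes out with about 10 N and the noses are 48 mm apart; the push needed grows as they close, up to some 20 to 27 N at the click.
- pliers_nose (a point): Middle of the gap between the noses, at pliers x = 45 mm, at the height of their undersides; 110 mm ahead of pliers_grip.
- pliers_hinge (a joint): Closing angle between the two halves of the pliers, rad: 0 fully open (spring), about 0.24 when the noses touch pin and clip, about 0.38 with the clip home, 0.5 at the stop.
- rest: Fixed grey tool rest, base 168 x 100 x 8 mm with two black-topped bars across it, tops 30 mm high: front bar 34 mm wide at x = +52 mm, rear bar 20 mm wide at x = -62 mm; the grip flats lie over the gap between them. Origin: centre of its underside; x as the pliers point, z up.
- rest_seat (a point): Point on the rest's middle line at bar height (30 mm), x = +45 mm from the rest's centre, where the pliers' origin belongs (axes as the rest's).
- grease_tin: Bystander, to be left alone: black tin with a yellow band and metal lid, 88 mm wide, 58 mm high. Origin: at its underside.
- spare_sprocket: Bystander, to be left alone: loose small steel sprocket, 96 mm wide, 24 mm high. Origin: at its underside.
- spare_link: Bystander, to be left alone: spare connecting link standing on its plate, 46 x 21 mm, two pins 37 mm high. Origin: at its underside.
- chain_breaker: Bystander, to be left alone: red chain breaker, 75 mm block with a screw and T-bar, 30 mm high. Origin: at its underside.
- ball_bearing: Bystander, to be left alone: steel ball bearing, 62 mm wide, 16 mm high. Origin: at its underside.
- screwdriver: Bystander, to be left alone: red-handled screwdriver lying down, 200 mm long. Origin: at its underside.
- spanner: Bystander, to be left alone: steel spanner lying down, 180 mm long. Origin: at its underside.
Things that resemble listed ones, but are neither listed nor needed, are in the scene too. Several things look just like the rest: the one meant starts farthest from the robot's base.

How it is judged (in metres and radians):
On the way, in this order (a step that is already met when the one before it is completed fails the run):
1. the pliers are lifted off their rest, the clip still open (height (world z) of pliers above 0.045 m and value of joint clip below 0.002 m), for 0.2 s.
2. both noses bear, one on the snap pin and one on the clip, the clip not yet over the pin (contact force between pliers and snap_pin above 2 N and contact force between pliers and clip_c0 above 2 N and value of joint clip below 0.004 m), for 0.02 s.
3. the clip has snapped home (value of joint clip above 0.0052 m), for 0.2 s.
At the end, for the whole second after the job is handed in: The clip is home (travel over 5.2 of 6 mm); the pliers lie flat (tilt under 0.06 rad) and still on both bars of the rest, their origin within 30 mm of rest_seat, released (value of joint clip above 0.0052 m and distance between pliers and rest_seat below 0.03 m and angle between pliers's own z axis and vertical below 0.06 rad and linear speed of pliers below 0.02 m/s); the robot touches nothing.
It fails at once if the gripper pushes the clip itself (contact force between any of the fingers, the arm and clip_c0 above 1 N).
It fails at once if the pliers are squeezed too hard on the snap pin (contact force between pliers and snap_pin above 17 N).
It fails at once if the pliers are leaned on the link's plate (contact force between pliers and link_plate above 8 N).
It fails at once if the pliers are dropped or pressed onto their rest (contact force between pliers and rest above 30 N).
It fails at once if a bystander is moved by more than 30 mm (distance of any of grease_tin, spare_sprocket, spare_link, chain_breaker, ball_bearing, screwdriver, spanner from where it was at the start of the episode above 0.03 m).
It also fails if it takes over 58 s, if anything falls off the work surface, if the arm or the gripper's body presses on something with over 40 N, if the wrist force passes 120 N, or if a joint passes its speed limit or range.

## Working session

There is one attempt and no reset: what is moved stays moved. The work goes in short steps, Python scripts to look and compute and a tool call to move; the robot and the scene stay as the last step left them, time stands still between calls to the robot, and variables do not carry over. Pictures are saved under pics/ and viewed, and the job is handed in when it is done.

Besides the shell and the picture viewer there is one more tool, called after "Call:" by a JSON object that holds its "name" and its "arguments". move_arm: Moves the arm, as the interface text tells. Its arguments: {"type":"object","properties":{"increments":{"type":"array"},"fingers":{"type":"number"},"grip_force":{"type":"number"}},"required":["increments"]}

```bash
mkdir -p pics; python3 - <<'E'
from bench import r,snapshot,camera_model
import cv2
print(r.read_state(), r.pinch_z)
for n in ("scene","top","wrist"):
    m=camera_model(n);print(n,m)
    cv2.imwrite(f"pics/{n}0.png",snapshot(n))
E
```

```text
{'time': 0.0, 'joint_positions': array([ 6.61376951e+01,  1.77072616e+01,  9.36903501e+01,  2.34158303e-03,
        6.87388171e+01, -3.99317773e+00]), 'joint_vel': array([ 0.09064248,  0.01159844, -0.16037644, -0.03261246,  0.06791925,
       -0.06138272]), 'effort': array([ 6.93483089e-04, -4.15254986e+01, -2.76663870e+01, -1.72157579e-04,
        1.01437190e-02, -3.69708744e-06]), 'position': array([0.21209075, 0.58702076, 0.23001024]), 'ee_rot': array([-1.79988325e+02,  1.35945754e-01,  7.01300350e+01]), 'contact_force': array([ 0.40655341, -1.00431514, -0.04298439]), 'ft_torque': array([ 0.00952651,  0.04314748, -0.03817529]), 'finger_gap': 0.08525423139670062} 0.0187
scene {'fx': 491.3976834186053, 'fy': 491.3976834186053, 'cx': 253.51990665218594, 'cy': 191.13254785632594, 'pose': array([[ 0.78462128, -0.42213565,  0.45406051,  1.17697108],
       [ 0.61976458,  0.55315592, -0.55669595, -0.81903297],
       [-0.01616505,  0.71820611,  0.69564263,  1.0587372 ],
       [ 0.        ,  0.        ,  0.        ,  1.        ]])}
top {'fx': 410.20763186515296, 'fy': 410.20763186515296, 'cx': 259.32699004034595, 'cy': 191.05488794186036, 'pose': array([[-0.02421952,  0.98683564, -0.15990255,  0.28282091],
       [-0.9996682 , -0.02530984, -0.0047852 , -0.02253043],
       [-0.00876931,  0.1597336 ,  0.98712121,  1.38517523],
       [ 0.        ,  0.        ,  0.        ,  1.        ]])}
wrist {'fx': 292.26214274345654, 'fy': 292.26214274345654, 'cx': 256.090804495419, 'cy': 189.93789680364392, 'pose': array([[ 0.34044696, -0.90292152, -0.26235203,  0.14480698],
       [ 0.94026249,  0.32647389,  0.09654664,  0.61218817],
       [-0.00152295, -0.27954878,  0.96013028,  0.37269298],
       [ 0.        ,  0.        ,  0.        ,  1.        ]])}
```

View pics/scene0.png

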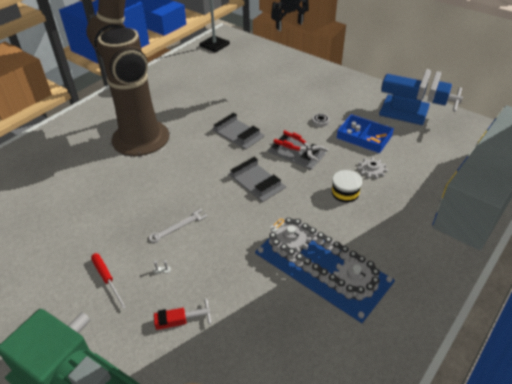

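View pics/top0.png

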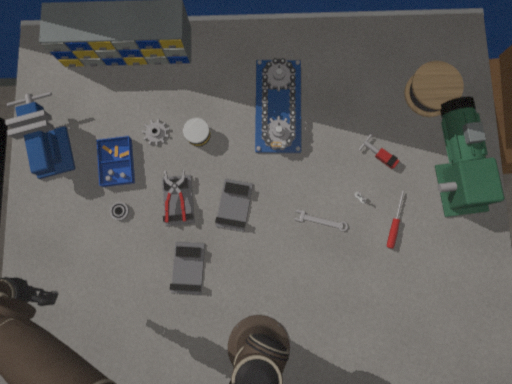

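View pics/wrist0.png

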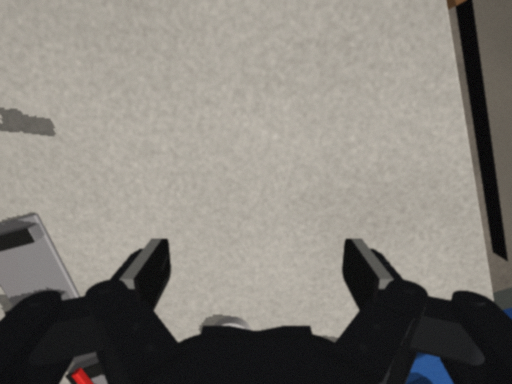

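The scene view shows three rests. The pliers lie on the one around top (177,198), which is the farthest from the base at about (258,350). The drive is at top (279,105) with its connecting link near (279,143). Next I'll zoom in.

```bash
cat > h.py <<'E'
import numpy as np
from bench import r,snapshot,camera_model
def ray(n,u,v,m=None):
    m=m or camera_model(n);P=np.array(m["pose"])
    d=P[:3,:3]@np.array([(u-m["cx"])/m["fx"],-(v-m["cy"])/m["fy"],-1.]);return P[:3,3],d
def onz(n,u,v,z,m=None):
    o,d=ray(n,u,v,m);return o+d*(z-o[2])/d[2]
def proj(n,p,m=None):
    m=m or camera_model(n);P=np.array(m["pose"]);c=P[:3,:3].T@(np.asarray(p)-P[:3,3])
    return m["cx"]+m["fx"]*c[0]/-c[2], m["cy"]+m["fy"]*(-c[1])/-c[2]
E
python3 - <<'E'
import cv2
from h import *
i=cv2.imread("pics/top0.png")
a=cv2.resize(i[160:230,130:260],None,fx=6,fy=6,interpolation=cv2.INTER_CUBIC)
b=cv2.resize(i[50:160,230:330],None,fx=5,fy=5,interpolation=cv2.INTER_CUBIC)
cv2.imwrite("pics/a.png",a);cv2.imwrite("pics/b.png",b)
for n,u,v,z in [("top",177,198,.03),("top",279,130,.058),("top",279,72,.078),("top",197,130,.058)]: print(onz(n,u,v,z))
E
```

```text
[0.48588546 0.25979228 0.03      ]
[ 0.70368203 -0.08714896  0.058     ]
[ 0.90107584 -0.09267263  0.078     ]
[0.71112809 0.18841806 0.058     ]
```

View pics/a.png

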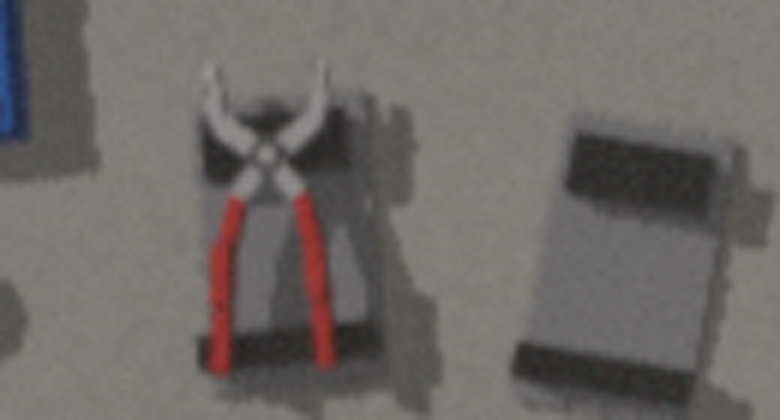

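View pics/b.png

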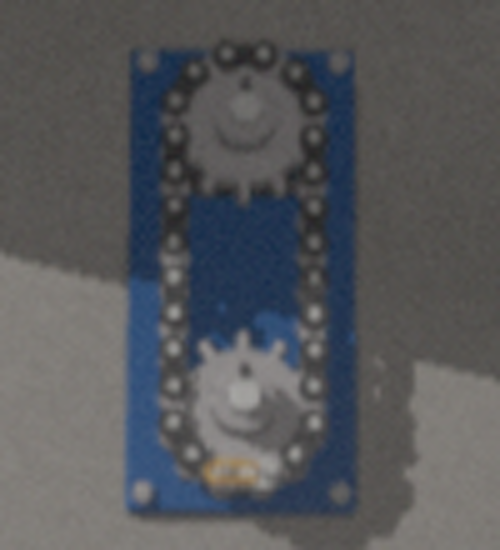

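```bash
python3 - <<'E'
import cv2
from h import *
f=lambda u,v,x0,y0,s,z:onz("top",x0+(u+.5)/s-.5,y0+(v+.5)/s-.5,z)
print("pivot",f(266,155,130,160,6,.045),"hmid",f(272,365,130,160,6,.048),"nose",f(267,68,130,160,6,.037))
print("rest corners",[f(u,v,130,160,6,.03).round(4) for u,v in [(203,340),(383,325),(205,178),(345,165)]])
print("near shaft",f(243,395,230,50,5,.078),"far",f(244,105,230,50,5,.078))
print("clip/pin",f(230,471,230,50,5,.06),f(268,470,230,50,5,.062))
print([f(u,v,230,50,5,.012) for u,v in [(130,510),(353,512),(133,52),(352,52)]])
E
```

```text
pivot [0.52616713 0.26726245 0.045     ] hmid [0.40926159 0.26228174 0.048     ] nose [0.57713185 0.26888107 0.037     ]
rest corners [array([0.4258, 0.3045, 0.03  ]), array([0.4316, 0.2048, 0.03  ]), array([0.5167, 0.3046, 0.03  ]), array([0.5221, 0.2262, 0.03  ])]
near shaft [ 0.70221661 -0.08368376  0.078     ] far [ 0.90617226 -0.0908023   0.078     ]
clip/pin [ 0.65562534 -0.07420377  0.06      ] [ 0.65507446 -0.09942475  0.062     ]
[array([ 0.64324223, -0.0063727 ,  0.012     ]), array([ 0.63775582, -0.15978094,  0.012     ]), array([ 0.98019805, -0.01619355,  0.012     ]), array([ 0.97571111, -0.17263417,  0.012     ])]
```

Call:
{"name": "move_arm", "arguments": {"increments": [{"xyz": [31,-47,3],"angular": [0,0,0.05]},{"xyz": [62,-94,6],"angular": [0,0,0.1]},{"xyz": [93,-141,9],"angular": [0,0,0.15]},{"xyz": [124,-188,12],"angular": [0,0,0.2]},{"xyz": [155,-235,15],"angular": [0,0,0.25]},{"xyz": [186,-282,18],"angular": [0,0,0.3]},{"xyz": [205,-310,20],"angular": [0,0,0.33]},{"xyz": [218,-327,20],"angular": [0,0,0.35]},{"xyz": [218,-327,20],"angular": [0,0,0.35]},{"xyz": [218,-327,20],"angular": [0,0,0.35]}]}}

```text
time: 1.4
position: [0.4299, 0.2611, 0.251]
ee_rot: [-179.9, -0.0, 90.2]
contact_force: [0.2, 0.2, -0.1]
finger_gap: 0.0853
```

```bash
python3 - <<'E'
import cv2,pickle
from h import *
s=r.read_state();m=camera_model("wrist");i=snapshot("wrist");pickle.dump(m,open("m1.pkl","wb"))
cv2.imwrite("pics/w1.png",i);cv2.imwrite("pics/w1b.png",cv2.resize(i,None,fx=1.56,fy=1.56,interpolation=cv2.INTER_CUBIC));print(s['position'],s['ee_rot'],s['time'],m['pose'])
E
```

```text
[0.429898   0.26114913 0.25099649] [-1.79947814e+02 -1.60914574e-02  9.01629781e+01] 1.4 [[-2.29987116e-03 -9.60290450e-01 -2.78992765e-01  3.58350666e-01]
 [ 9.99997134e-01 -2.02287493e-03 -1.28073964e-03  2.61596079e-01]
 [ 6.65514571e-04 -2.78994911e-01  9.60292350e-01  3.93595219e-01]
 [ 0.00000000e+00  0.00000000e+00  0.00000000e+00  1.00000000e+00]]
```

View pics/w1b.png

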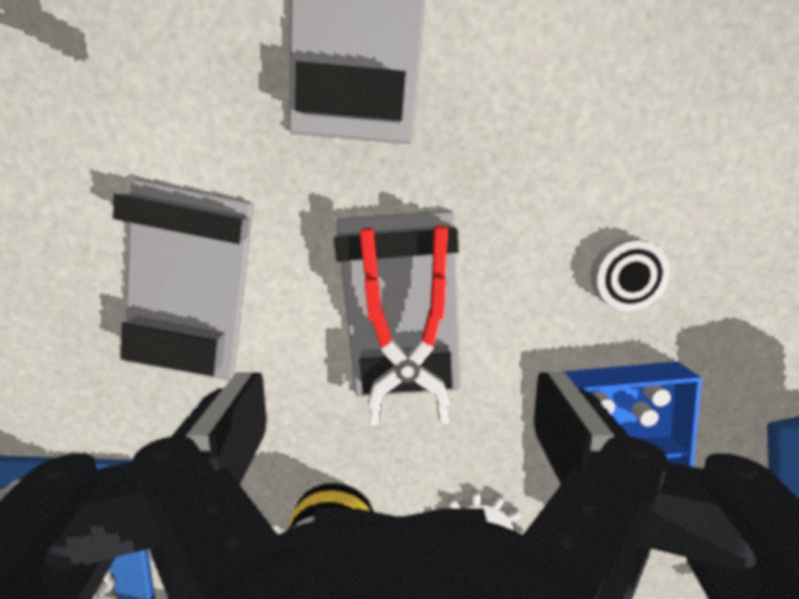

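```bash
python3 - <<'E'
import cv2,pickle
from h import *
m=pickle.load(open("m1.pkl","rb"));i=cv2.imread("pics/w1.png")
b,g,rr=[i[...,k].astype(int) for k in range(3)]
red=(rr>110)&(g<80)&(b<80); red[:, :200]=0; red[:,320:]=0
cs=red.nonzero();print(cs[0].min(),cs[0].max())
for v in range(cs[0].min(),cs[0].max()+1,5):
    u=np.where(red[v])[0];c=(u.min()+u.max())/2
    sp=np.where(np.diff(u)>2)[0]
    L=(u.min()+u[sp[0]])/2 if len(sp) else 0; R=(u[sp[-1]+1]+u.max())/2 if len(sp) else 0
    p=[onz("w",x,v,.05,m)[:2].round(4) for x in (u.min(),L,R,u.max())];print(v,p[0],p[1],p[2],p[3],(p[1]+p[2])/2)
for u,v,z in [(407,371,.045),(376,420,.039),(446,420,.039)]: print(onz("w",u/1.5625,v/1.5625,z,m))
i2=cv2.resize(i[130:280,200:310],None,fx=5,fy=5,interpolation=cv2.INTER_CUBIC);cv2.imwrite("pics/w1c.png",cv2.resize(i2,None,fx=.79,fy=.79))
E
```

```text
144 221
144 [0.4021 0.2899] [ 0.4028 -0.0377] [ 0.4028 -0.0377] [0.4021 0.2934] [ 0.4028 -0.0377]
149 [0.4081 0.2312] [0.4081 0.2365] [0.408 0.293] [0.4079 0.2983] [0.40805 0.26475]
154 [0.414  0.2323] [0.414  0.2376] [0.4139 0.2926] [0.4139 0.2973] [0.41395 0.2651 ]
159 [0.42   0.2334] [0.42   0.2381] [0.4198 0.2927] [0.4198 0.2975] [0.4199 0.2654]
164 [0.426  0.2332] [0.426  0.2386] [0.4259 0.2917] [0.4259 0.2953] [0.42595 0.26515]
169 [0.4321 0.2355] [0.4321 0.2397] [0.432  0.2919] [0.432  0.2955] [0.43205 0.2658 ]
174 [0.4382 0.2354] [0.4382 0.2396] [0.4381 0.2914] [0.4381 0.2956] [0.43815 0.2655 ]
179 [0.4444 0.2353] [0.4444 0.2395] [0.4443 0.2916] [0.4443 0.2958] [0.44435 0.26555]
184 [0.4507 0.2364] [0.4507 0.24  ] [0.4506 0.2917] [0.4506 0.296 ] [0.45065 0.26585]
189 [0.457  0.2363] [0.457  0.2405] [0.4569 0.2913] [0.4569 0.295 ] [0.45695 0.2659 ]
194 [0.4634 0.2374] [0.4634 0.2417] [0.4633 0.2908] [0.4633 0.2951] [0.46335 0.26625]
199 [0.4699 0.2373] [0.4699 0.2428] [0.4698 0.2904] [0.4698 0.2953] [0.46985 0.2666 ]
204 [0.4764 0.2372] [0.4764 0.2434] [0.4763 0.2887] [0.4763 0.293 ] [0.47635 0.26605]
209 [0.483 0.242] [0.483 0.247] [0.4829 0.287 ] [0.4829 0.2907] [0.48295 0.267  ]
214 [0.4896 0.2432] [0.4896 0.2482] [0.4896 0.2852] [0.4895 0.2896] [0.4896 0.2667]
219 [0.4964 0.2456] [0.4964 0.2488] [0.4963 0.2866] [0.4963 0.2885] [0.49635 0.2677 ]
[0.52410171 0.26793123 0.045     ]
[0.57399474 0.24114699 0.039     ]
[0.57387834 0.3025663  0.039     ]
```

View pics/w1c.png

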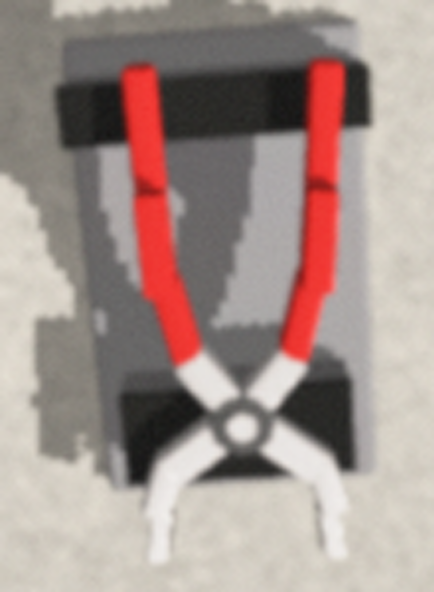

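The wrist view shows the pivot at (407,371) and red handles at (367,230)-(388,345) and (441,230)-(430,345). From those:
- **Origin:** about (0.5245, 0.268).
- **Yaw:** about 2°.
- **Grip point:** about (0.4595, 0.2657).

The two views agree to 2 mm. I'll turn the tool half round so the wrist camera looks at the noses, since joint 6 has the range.

Call:
{"name": "move_arm", "arguments": {"increments": [{"xyz": [3,0,-4],"angular": [0,0,-0.16]},{"xyz": [6,1,-8],"angular": [0,0,-0.32]},{"xyz": [9,1,-12],"angular": [0,0,-0.48]},{"xyz": [12,2,-16],"angular": [0,0,-0.64]},{"xyz": [15,2,-20],"angular": [0,0,-0.8]},{"xyz": [18,3,-24],"angular": [0,0,-0.96]},{"xyz": [21,4,-28],"angular": [0,0,-1.12]},{"xyz": [24,4,-32],"angular": [0,0,-1.28]},{"xyz": [27,5,-36],"angular": [0,0,-1.44]},{"xyz": [30,5,-40],"angular": [0,0,-1.6]}]}}

```text
time: 2.7
position: [0.4598, 0.2669, 0.211]
ee_rot: [-180.0, 0.0, -1.7]
contact_force: [0.2, 0.2, 0.0]
finger_gap: 0.0856
```

Call:
{"name": "move_arm", "arguments": {"increments": [{"xyz": [0,0,-12],"angular": [0,0,-0.16]},{"xyz": [0,0,-24],"angular": [0,0,-0.32]},{"xyz": [0,0,-36],"angular": [0,0,-0.48]},{"xyz": [0,0,-48],"angular": [0,0,-0.64]},{"xyz": [0,0,-60],"angular": [0,0,-0.8]},{"xyz": [0,0,-72],"angular": [0,0,-0.96]},{"xyz": [0,0,-84],"angular": [0,0,-1.12]},{"xyz": [0,0,-96],"angular": [0,0,-1.28]},{"xyz": [0,0,-108],"angular": [0,0,-1.44]},{"xyz": [0,0,-110],"angular": [0,0,-1.51]}]}}

```text
time: 3.95
position: [0.4589, 0.2665, 0.1001]
ee_rot: [179.9, -0.0, -88.1]
contact_force: [-0.0, 0.4, -0.3]
finger_gap: 0.0855
```

```bash
cat > wv.py <<'E'
import sys,cv2,pickle
from h import *
n=sys.argv[1];s=r.read_state();m=camera_model("wrist");i=snapshot("wrist");pickle.dump(m,open(n+".pkl","wb"))
cv2.imwrite(f"pics/{n}.png",i);cv2.imwrite(f"pics/{n}b.png",cv2.resize(i,None,fx=1.5625,fy=1.5625,interpolation=cv2.INTER_CUBIC))
print(s['time'],s['position'].round(4),s['ee_rot'].round(2),s['contact_force'].round(2),s['ft_torque'].round(3),round(s['finger_gap'],4))
E
python3 wv.py w2
```

```text
3.95 [0.4589 0.2665 0.1001] [ 1.7987e+02 -4.0000e-02 -8.8070e+01] [-0.01  0.43 -0.28] [ 0.009 -0.003 -0.006] 0.0855
```

View pics/w2b.png

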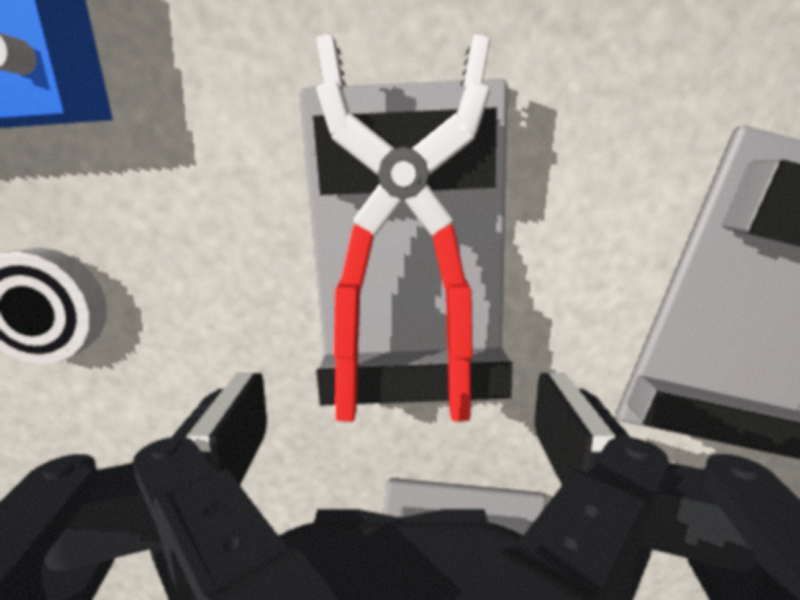

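The pliers now show clearly: pivot at (403,173), nose tips at (325,38) and (481,38), and grip flats over rows 287–358.

```bash
python3 - <<'E'
import pickle
from h import *
m=pickle.load(open("w2.pkl","rb"));q=lambda u,v,z:onz("w",u/1.5625,v/1.5625,z,m)[:2].round(4)
for n,u,v,z in [("flatFL",335,288,.05),("flatFR",471,288,.05),("flatRL",335,358,.05),("flatRR",473,358,.05),("endL",345,402,.05),("endR",460,402,.05),("pivot",403,173,.045),("noseL",325,37,.039),("noseR",481,37,.039),("restFL",302,88,.008),("restFR",505,80,.008),("barFL",314,115,.03),("barFR",496,107,.03),("barRL0",322,194,.03),("barRR0",496,187,.03),("rbarL",319,370,.03),("rbarR",511,362,.03)]: print(n,q(u,v,z))
E
```

```text
flatFL [0.4761 0.2964]
flatFR [0.4781 0.237 ]
flatRL [0.4429 0.2966]
flatRR [0.445  0.2335]
endL [0.4206 0.292 ]
endR [0.4224 0.2379]
pivot [0.5254 0.2683]
noseL [0.5765 0.3011]
noseR [0.5786 0.2391]
restFL [0.5618 0.317 ]
restFR [0.5684 0.2217]
barFL [0.5482 0.3077]
barFR [0.554 0.229]
barRL0 [0.5147 0.3047]
barRR0 [0.5204 0.2259]
rbarL [0.4271 0.3076]
rbarR [0.4347 0.2104]
```

Call:
{"name": "move_arm", "arguments": {"increments": [{"xyz": [1.5,-0.5,-12],"angular": [0,0,0]},{"xyz": [1.5,-0.5,-24],"angular": [0,0,0]},{"xyz": [1.5,-0.5,-36],"angular": [0,0,0]},{"xyz": [1.5,-0.5,-48],"angular": [0,0,0]},{"xyz": [1.5,-0.5,-58],"angular": [0,0,0]},{"xyz": [1.5,-0.5,-67],"angular": [0,0,0]},{"xyz": [1.5,-0.5,-75],"angular": [0,0,0]},{"xyz": [1.5,-0.5,-81],"angular": [0,0,0]},{"xyz": [1.5,-0.5,-81],"angular": [0,0,0]},{"xyz": [1.5,-0.5,-81],"angular": [0,0,0]}]}}

```text
time: 5.25
position: [0.4622, 0.2654, 0.0205]
ee_rot: [-180.0, 0.0, -88.0]
contact_force: [-0.2, 0.3, -1.1]
finger_gap: 0.0855
```

Call:
{"name": "move_arm", "arguments": {"increments": [{"xyz": [0,0,0],"angular": [0,0,0]},{"xyz": [0,0,0],"angular": [0,0,0]},{"xyz": [0,0,0],"angular": [0,0,0]},{"xyz": [0,0,0],"angular": [0,0,0]},{"xyz": [0,0,0],"angular": [0,0,0]},{"xyz": [0,0,0],"angular": [0,0,0]},{"xyz": [0,0,0],"angular": [0,0,0]},{"xyz": [0,0,0],"angular": [0,0,0]},{"xyz": [0,0,0],"angular": [0,0,0]},{"xyz": [0,0,0],"angular": [0,0,0]}], "fingers": 0.64, "grip_force": 20}}

```text
time: 6.5
position: [0.462, 0.2659, 0.0225]
ee_rot: [180.0, 0.0, -88.0]
contact_force: [-5.9, -1.1, 13.6]
finger_gap: 0.0548
```

```bash
python3 wv.py w3
```

```text
6.5 [0.462  0.2659 0.0225] [ 1.7997e+02  3.0000e-02 -8.8040e+01] [-5.94 -1.13 13.57] [-0.135  0.792 -0.01 ] 0.0548
```

View pics/w3b.png

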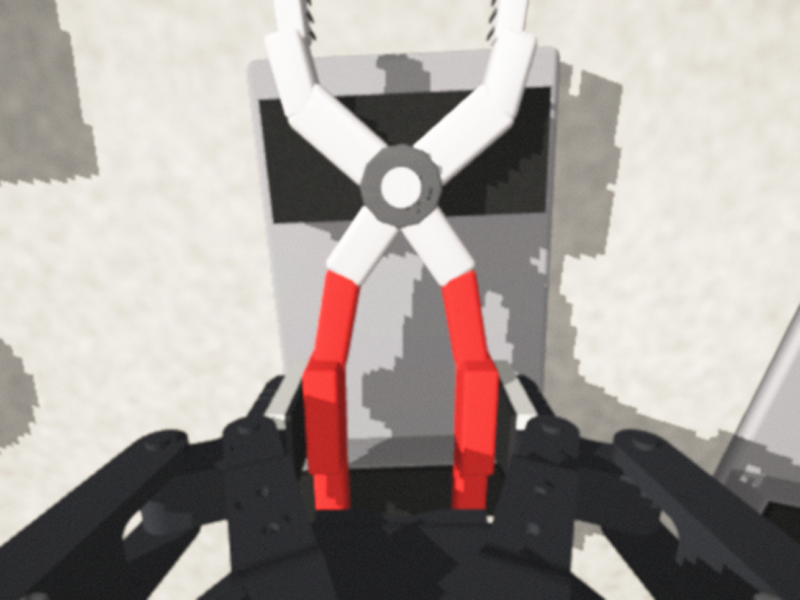

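The grip holds at 54.8 mm over the flats. The pads swung forward as they closed and dragged the pliers onto the rest with about 13 N, so I'll lift slowly.

Call:
{"name": "move_arm", "arguments": {"increments": [{"xyz": [0,0,1.5],"angular": [0,0,0]},{"xyz": [0,0,3],"angular": [0,0,0]},{"xyz": [0,0,5],"angular": [0,0,0]},{"xyz": [0,0,10],"angular": [0,0,0]},{"xyz": [0,0,20],"angular": [0,0,0]},{"xyz": [0,0,35],"angular": [0,0,0]},{"xyz": [0,0,50],"angular": [0,0,0]},{"xyz": [0,0,65],"angular": [0,0,0]},{"xyz": [0,0,75],"angular": [0,0,0]},{"xyz": [0,0,80],"angular": [0,0,0]}]}}

```text
time: 7.8
position: [0.4623, 0.2655, 0.1013]
ee_rot: [-179.9, 0.0, -88.0]
contact_force: [0.6, 1.1, -2.7]
finger_gap: 0.0548
```

```bash
python3 wv.py w4
```

```text
7.8 [0.4623 0.2655 0.1013] [-1.7993e+02  3.0000e-02 -8.8000e+01] [ 0.55  1.11 -2.73] [ 0.024 -0.008 -0.026] 0.0548
```

View pics/w4b.png

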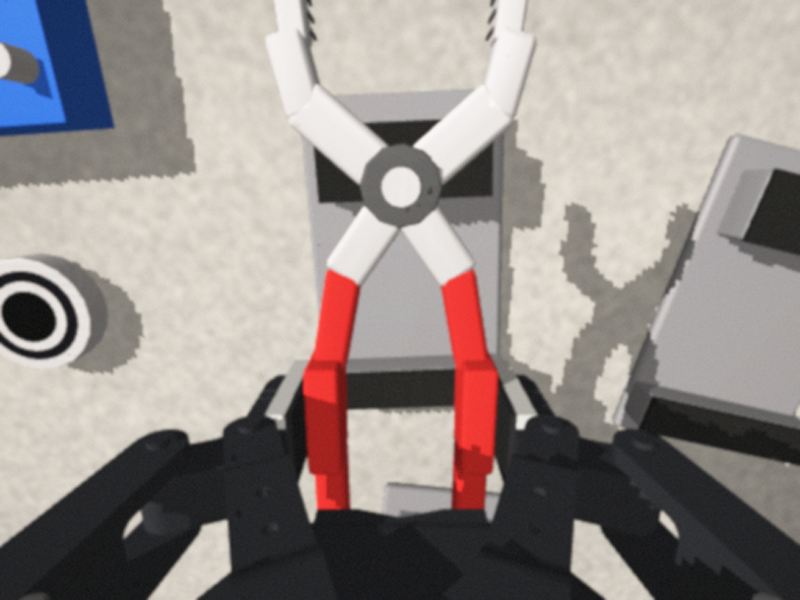

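The pliers hold rigidly, with the pivot at (401,187) in both w3 and w4. Next I'll carry them high over to the drive to look at it.

Call:
{"name": "move_arm", "arguments": {"increments": [{"xyz": [7,-35,20],"angular": [0,0,-0.007]},{"xyz": [14,-72,40],"angular": [0,0,-0.014]},{"xyz": [21,-110,60],"angular": [0,0,-0.021]},{"xyz": [28,-150,80],"angular": [0,0,-0.028]},{"xyz": [35,-190,100],"angular": [0,0,-0.035]},{"xyz": [42,-230,120],"angular": [0,0,-0.045]},{"xyz": [50,-270,120],"angular": [0,0,-0.055]},{"xyz": [60,-310,120],"angular": [0,0,-0.06]},{"xyz": [68,-345,120],"angular": [0,0,-0.068]},{"xyz": [68,-345,120],"angular": [0,0,-0.068]}]}}

```text
time: 9.1
position: [0.53, -0.0819, 0.2197]
ee_rot: [180.0, -0.0, -92.1]
contact_force: [-0.3, 1.2, -2.2]
finger_gap: 0.0553
```

```bash
python3 wv.py w5;python3 wv.py w5x; python3 - <<'E'
import pickle
from h import *
m=pickle.load(open("w3.pkl","rb"));q=lambda u,v,z:onz("w",u/1.5625,v/1.5625,z,m)[:2].round(4)
print("pivot",q(401,187,.045),"noses",q(289,0,.039),q(513,0,.039))
E
```

```text
9.1 [ 0.53   -0.0819  0.2197] [ 1.7996e+02 -2.0000e-02 -9.2100e+01] [-0.33  1.22 -2.25] [ 0.006  0.09  -0.005] 0.0553
9.15 [ 0.5295 -0.0804  0.2195] [ 1.7991e+02  4.0000e-02 -9.2040e+01] [-0.08  0.31 -1.65] [ 0.055  0.003 -0.034] 0.0548
pivot [0.5267 0.2686] noses [0.5694 0.2972] [0.5712 0.2431]
```

View pics/w5b.png

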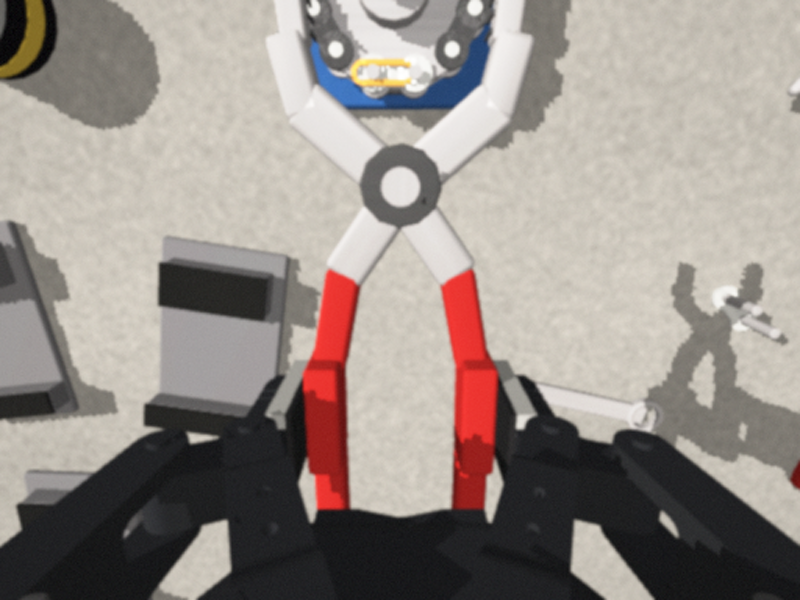

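The view shows the yellow clip at about (352–410, 60–86) and the bare snap pin near (418,73), with the noses coming in from both sides. I'll zoom in on that.

```bash
python3 - <<'E'
import cv2,pickle
from h import *
i=cv2.imread("pics/w5x.png");m=pickle.load(open("w5x.pkl","rb"))
cv2.imwrite("pics/w5z.png",cv2.resize(i[0:75,195:315],None,fx=6.5,fy=6.5,interpolation=cv2.INTER_CUBIC))
h=cv2.cvtColor(i,cv2.COLOR_BGR2HSV);y=cv2.inRange(h,(15,110,90),(35,255,255));y[:,:200]=0;y[:,300:]=0;y[75:]=0
v,u=y.nonzero();print(u.min(),u.max(),v.min(),v.max())
for uu,vv in [(u.min()-.5,(v.min()+v.max())/2),(u.max()+.5,(v.min()+v.max())/2),(u.mean(),v.min()-.5),(u.mean(),v.max()+.5)]: print(onz("w",uu,vv,.0604,m))
E
```

```text
227 263 37 54
[ 0.65409542 -0.0561464   0.0604    ]
[ 0.65283238 -0.09087715  0.0604    ]
[ 0.66112947 -0.07282057  0.0604    ]
[ 0.64575428 -0.07208413  0.0604    ]
```

View pics/w5z.png

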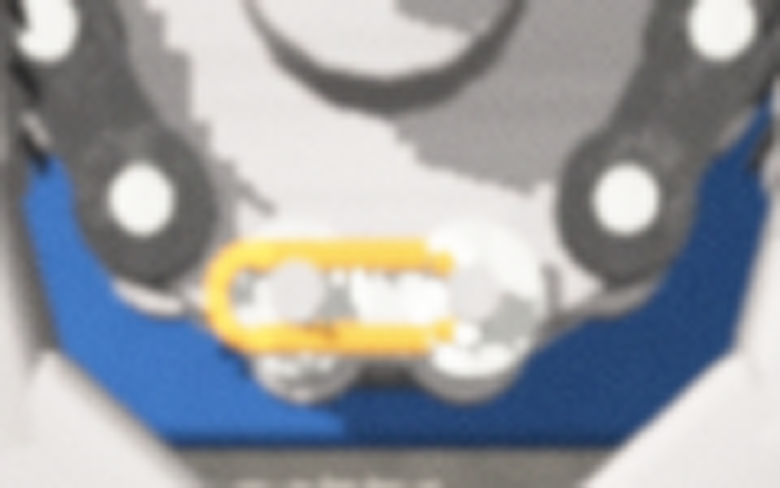

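Clip length measures 35 mm (36 expected) and the pins are 25.3 mm apart (25.4 expected), so the measurement checks out. Clip back is at (0.654, -0.056). Now I'll descend to a hover just above the pins, with the pliers axis at drive y≈+4.7.

Call:
{"name": "move_arm", "arguments": {"increments": [{"xyz": [14,6,-20],"angular": [0,0,0]},{"xyz": [14,6,-45],"angular": [0,0,0]},{"xyz": [14,6,-70],"angular": [0,0,0]},{"xyz": [14,6,-95],"angular": [0,0,0]},{"xyz": [14,6,-115],"angular": [0,0,0]},{"xyz": [14,6,-132],"angular": [0,0,0]},{"xyz": [14,6,-145],"angular": [0,0,0]},{"xyz": [14,6,-152],"angular": [0,0,0]},{"xyz": [14,6,-155],"angular": [0,0,0]},{"xyz": [14,6,-155],"angular": [0,0,0]}]}}

```text
time: 10.45
position: [0.5443, -0.0738, 0.0656]
ee_rot: [-180.0, -0.0, -91.9]
contact_force: [0.7, -0.1, -2.2]
finger_gap: 0.0547
```

```bash
python3 wv.py w6; python3 - <<'E'
import cv2
i=cv2.imread("pics/w6.png")
cv2.imwrite("pics/w6z.png",cv2.resize(i[0:110,170:340],None,fx=4.5,fy=4.5,interpolation=cv2.INTER_CUBIC))
from h import *
i=snapshot("scene");cv2.imwrite("pics/s6.png",i);print(proj("scene",[.654,-.08,.06]))
cv2.imwrite("pics/s6z.png",cv2.resize(i[190:290,220:350],None,fx=6,fy=6,interpolation=cv2.INTER_CUBIC))
E
```

```text
10.45 [ 0.5443 -0.0738  0.0656] [-179.97   -0.    -91.91] [ 0.7  -0.07 -2.17] [ 0.002  0.095 -0.05 ] 0.0547
(np.float64(276.866380317193), np.float64(223.21868964307723))
```

View pics/w6z.png

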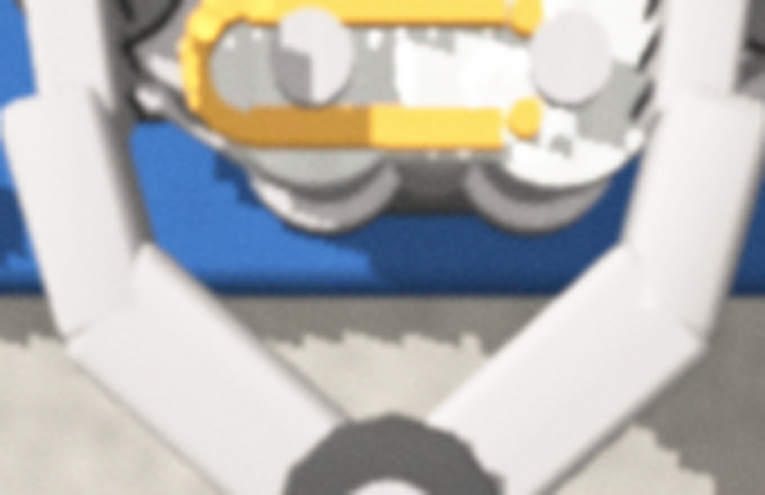

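View pics/s6z.png

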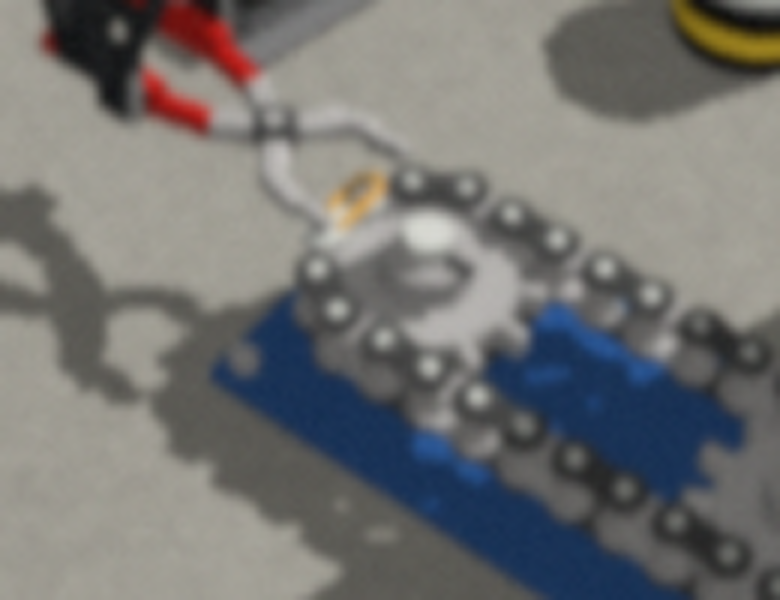

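The view shows clip back at (180,60), the snap pin centred at (570,55) with 25.4 mm pin spacing, and nose inner faces at u≈105 and 665. The pliers axis is about 0.9 mm too far to +y.

```bash
python3 - <<'E'
import pickle
from h import *
m=pickle.load(open("w6.pkl","rb"));q=lambda u,v,z:onz("w",170+u/4.5,v/4.5,z,m)[:3].round(4)
print(q(313,55,.063),q(570,55,.063),q(180,65,.0604),"noses",q(105,95,.082),q(665,95,.082),"pivot")
print(q(105,0,.082),q(665,0,.082))
E
```

```text
[ 0.6539 -0.0695  0.063 ] [ 0.653  -0.0946  0.063 ] [ 0.6542 -0.0561  0.0604] noses [ 0.6463 -0.0523  0.082 ] [ 0.6447 -0.1002  0.082 ] pivot
[ 0.6534 -0.053   0.082 ] [ 0.6518 -0.1     0.082 ]
```

Call:
{"name": "move_arm", "arguments": {"increments": [{"xyz": [-3,-0.8,0],"angular": [0,0,0]},{"xyz": [-3,-0.8,-2],"angular": [0,0,0]},{"xyz": [-3,-0.8,-4],"angular": [0,0,0]},{"xyz": [-3,-0.8,-6],"angular": [0,0,0]},{"xyz": [-3,-0.8,-8],"angular": [0,0,0]},{"xyz": [-3,-0.8,-10],"angular": [0,0,0]},{"xyz": [-3,-0.8,-12],"angular": [0,0,0]},{"xyz": [-3,-0.8,-13],"angular": [0,0,0]},{"xyz": [-3,-0.8,-13],"angular": [0,0,0]},{"xyz": [-3,-0.8,-13],"angular": [0,0,0]}]}}

```text
time: 11.8
position: [0.541, -0.0745, 0.0523]
ee_rot: [-180.0, -0.0, -91.9]
contact_force: [-0.7, 0.5, -1.8]
finger_gap: 0.055
```

```bash
cat > z.sh <<'E'
python3 wv.py $1; python3 -c "
import cv2
i=cv2.imread('pics/$1.png')
cv2.imwrite('pics/$1z.png',cv2.resize(i[0:110,170:340],None,fx=4.5,fy=4.5,interpolation=cv2.INTER_CUBIC))"
E
bash z.sh w7
```

```text
11.8 [ 0.541  -0.0745  0.0523] [-179.99   -0.    -91.9 ] [-0.71  0.52 -1.78] [-0.002  0.04   0.008] 0.055
```

View pics/w7z.png

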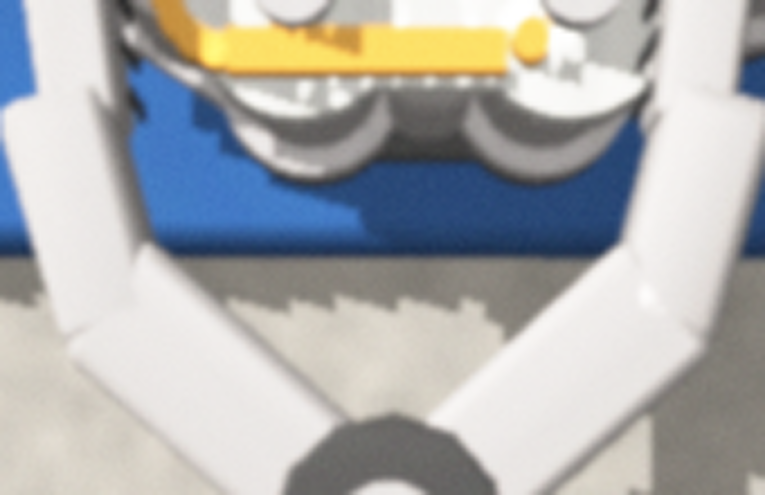

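Call:
{"name": "move_arm", "arguments": {"increments": [{"xyz": [0,0,-0.2],"angular": [0,0,0]},{"xyz": [0,0,-0.4],"angular": [0,0,0]},{"xyz": [0,0,-0.6],"angular": [0,0,0]},{"xyz": [0,0,-0.8],"angular": [0,0,0]},{"xyz": [0,0,-1.0],"angular": [0,0,0]},{"xyz": [0,0,-1.2],"angular": [0,0,0]},{"xyz": [0,0,-1.2],"angular": [0,0,0]},{"xyz": [0,0,-1.2],"angular": [0,0,0]},{"xyz": [0,0,-1.2],"angular": [0,0,0]},{"xyz": [0,0,-1.2],"angular": [0,0,0]}]}}

```text
time: 13.1
position: [0.5409, -0.0745, 0.0511]
ee_rot: [180.0, -0.0, -91.9]
contact_force: [-0.6, 0.5, -0.3]
finger_gap: 0.0545
```

```bash
python3 -c "
from h import *
s=r.read_state();print(s['position'],s['contact_force'],s['ft_torque'])"
```

```text
[ 0.54094409 -0.07451244  0.0510907 ] [-0.64445948  0.46530903 -0.30392451] [-0.00758524 -0.00909988  0.01084467]
```

Call:
{"name": "move_arm", "arguments": {"increments": [{"xyz": [0,0,-0.2],"angular": [0,0,0]},{"xyz": [0,0,-0.4],"angular": [0,0,0]},{"xyz": [0,0,-0.6],"angular": [0,0,0]},{"xyz": [0,0,-0.6],"angular": [0,0,0]},{"xyz": [0,0,-0.6],"angular": [0,0,0]},{"xyz": [0,0,-0.6],"angular": [0,0,0]},{"xyz": [0,0,-0.6],"angular": [0,0,0]},{"xyz": [0,0,-0.6],"angular": [0,0,0]},{"xyz": [0,0,-0.6],"angular": [0,0,0]},{"xyz": [0,0,-0.6],"angular": [0,0,0]}]}}

```text
time: 14.35
position: [0.541, -0.0745, 0.0505]
ee_rot: [-180.0, 0.0, -91.9]
contact_force: [-1.1, -0.0, -0.2]
finger_gap: 0.0545
```

```bash
python3 -c "
from h import *
s=r.read_state();print(s['position'],s['contact_force'],s['ft_torque'])"; bash z.sh w8
```

```text
[ 0.54100058 -0.07450662  0.05047773] [-1.07742311 -0.0197095  -0.15344764] [-0.00157987 -0.00294556 -0.00777176]
14.35 [ 0.541  -0.0745  0.0505] [-180.     0.   -91.9] [-1.08 -0.02 -0.15] [-0.002 -0.003 -0.008] 0.0545
```

View pics/w8z.png

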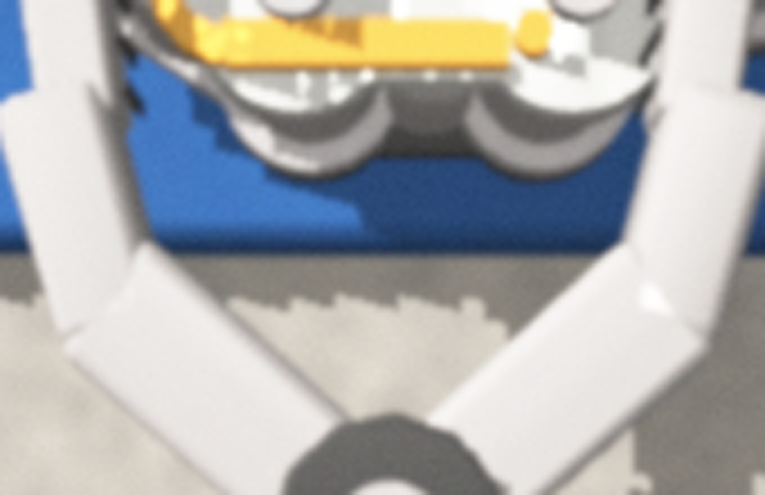

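Fz rose from -1.8 to -0.2 N at TCP z = 0.0505, exactly the height predicted for resting on the plate, so the noses are lightly on it. I'll start closing, lifting slightly to compensate for the pads swinging forward.

Call:
{"name": "move_arm", "arguments": {"increments": [{"xyz": [0,0,0.4],"angular": [0,0,0]},{"xyz": [0,0,0.8],"angular": [0,0,0]},{"xyz": [0,0,0.8],"angular": [0,0,0]},{"xyz": [0,0,0.8],"angular": [0,0,0]},{"xyz": [0,0,0.8],"angular": [0,0,0]},{"xyz": [0,0,0.8],"angular": [0,0,0]},{"xyz": [0,0,0.8],"angular": [0,0,0]},{"xyz": [0,0,0.8],"angular": [0,0,0]},{"xyz": [0,0,0.8],"angular": [0,0,0]},{"xyz": [0,0,0.8],"angular": [0,0,0]}], "fingers": 0.585, "grip_force": 20}}

```text
time: 15.65
position: [0.541, -0.0745, 0.0513]
ee_rot: [-180.0, 0.0, -91.9]
contact_force: [-0.7, 0.6, -1.6]
finger_gap: 0.0503
```

```bash
bash z.sh w9
```

```text
15.65 [ 0.541  -0.0745  0.0513] [-179.99    0.    -91.9 ] [-0.74  0.56 -1.65] [-0.008 -0.042  0.026] 0.0503
```

View pics/w9z.png

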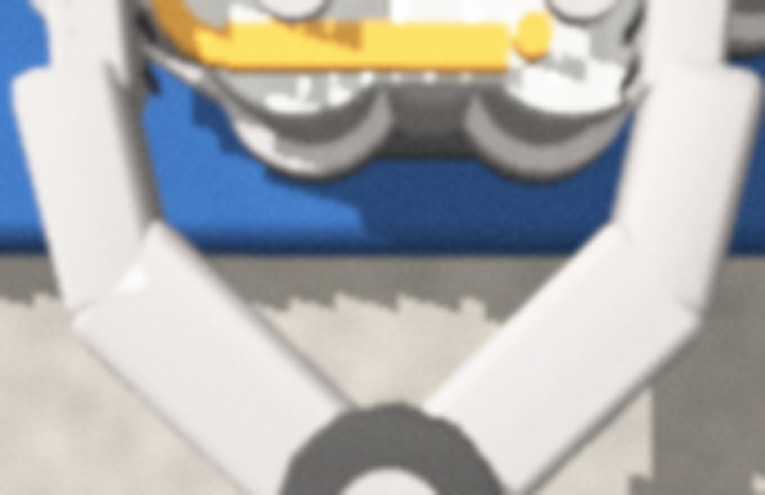

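The noses moved about 2 mm forward, as the hinge geometry predicts when the handles turn. I'll keep closing, backing the arm up to match, until light contact.

Call:
{"name": "move_arm", "arguments": {"increments": [{"xyz": [-1,0,0.2],"angular": [0,0,0]},{"xyz": [-2,0.1,0.4],"angular": [0,0,0]},{"xyz": [-3,0.1,0.4],"angular": [0,0,0]},{"xyz": [-3,0.1,0.4],"angular": [0,0,0]},{"xyz": [-3,0.1,0.4],"angular": [0,0,0]},{"xyz": [-3,0.1,0.4],"angular": [0,0,0]},{"xyz": [-3,0.1,0.4],"angular": [0,0,0]},{"xyz": [-3,0.1,0.4],"angular": [0,0,0]},{"xyz": [-3,0.1,0.4],"angular": [0,0,0]},{"xyz": [-3,0.1,0.4],"angular": [0,0,0]}], "fingers": 0.552, "grip_force": 22}}

```text
time: 16.95
position: [0.5378, -0.0744, 0.0516]
ee_rot: [180.0, 0.0, -91.9]
contact_force: [0.3, 1.6, -0.8]
finger_gap: 0.0477
```

```bash
bash z.sh w10
```

```text
16.95 [ 0.5378 -0.0744  0.0516] [179.98   0.   -91.9 ] [ 0.31  1.65 -0.85] [0.199 0.008 0.125] 0.0477
```

View pics/w10z.png

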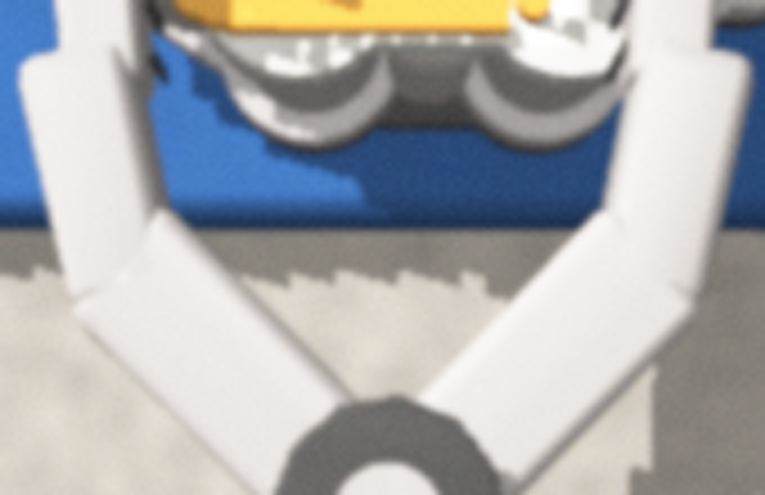

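Fy is +1.1 N above baseline and Tz is 0.12 Nm, so the clip-side nose is just touching. I'll squeeze on in small steps, following with the arm.

Call:
{"name": "move_arm", "arguments": {"increments": [{"xyz": [-0.3,0.2,0.1],"angular": [0,0,0]},{"xyz": [-0.6,0.1,0.2],"angular": [0,0,0]},{"xyz": [-0.6,0,0.2],"angular": [0,0,0]},{"xyz": [-0.6,0,0.2],"angular": [0,0,0]},{"xyz": [-0.6,0,0.2],"angular": [0,0,0]},{"xyz": [-0.6,0,0.2],"angular": [0,0,0]},{"xyz": [-0.6,0,0.2],"angular": [0,0,0]},{"xyz": [-0.6,0,0.2],"angular": [0,0,0]},{"xyz": [-0.6,0,0.2],"angular": [0,0,0]},{"xyz": [-0.6,0,0.2],"angular": [0,0,0]}], "fingers": 0.535, "grip_force": 22}}

```text
time: 18.25
position: [0.5375, -0.0744, 0.0519]
ee_rot: [-180.0, -0.0, -91.9]
contact_force: [2.1, 1.1, -2.0]
finger_gap: 0.0461
```

```bash
bash z.sh w11
```

```text
18.25 [ 0.5375 -0.0744  0.0519] [-179.98   -0.    -91.91] [ 2.09  1.14 -2.02] [ 0.107 -0.206  0.117] 0.0461
```

View pics/w11z.png

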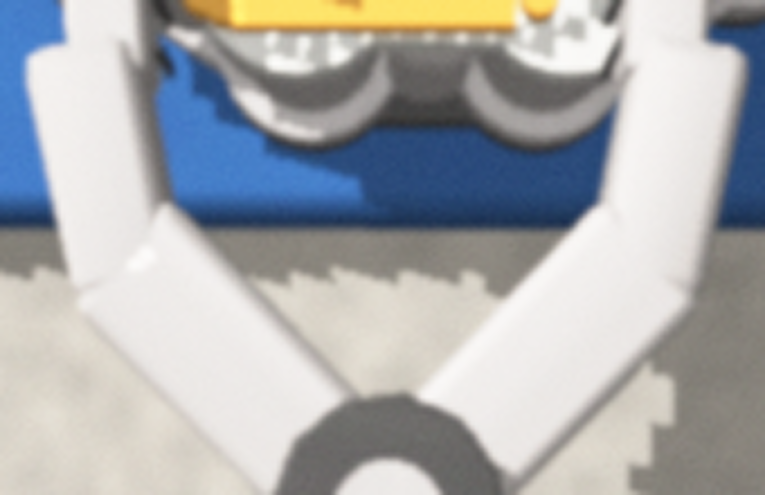

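Call:
{"name": "move_arm", "arguments": {"increments": [{"xyz": [0,-0.1,0.1],"angular": [0,0,0]},{"xyz": [0,-0.3,0.2],"angular": [0,0,0]},{"xyz": [0,-0.4,0.2],"angular": [0,0,0]},{"xyz": [0,-0.4,0.2],"angular": [0,0,0]},{"xyz": [0,-0.4,0.2],"angular": [0,0,0]},{"xyz": [0,-0.4,0.2],"angular": [0,0,0]},{"xyz": [0,-0.4,0.2],"angular": [0,0,0]},{"xyz": [0,-0.4,0.2],"angular": [0,0,0]},{"xyz": [0,-0.4,0.2],"angular": [0,0,0]},{"xyz": [0,-0.4,0.2],"angular": [0,0,0]}], "fingers": 0.518, "grip_force": 23}}

```text
time: 19.55
position: [0.5371, -0.0748, 0.052]
ee_rot: [180.0, 0.0, -91.9]
contact_force: [-0.9, 0.3, -1.3]
finger_gap: 0.0449
```

```bash
bash z.sh w12
```

```text
19.55 [ 0.5371 -0.0748  0.052 ] [ 1.7997e+02  1.0000e-02 -9.1900e+01] [-0.9   0.3  -1.26] [0.116 0.117 0.087] 0.0449
```

View pics/w12z.png

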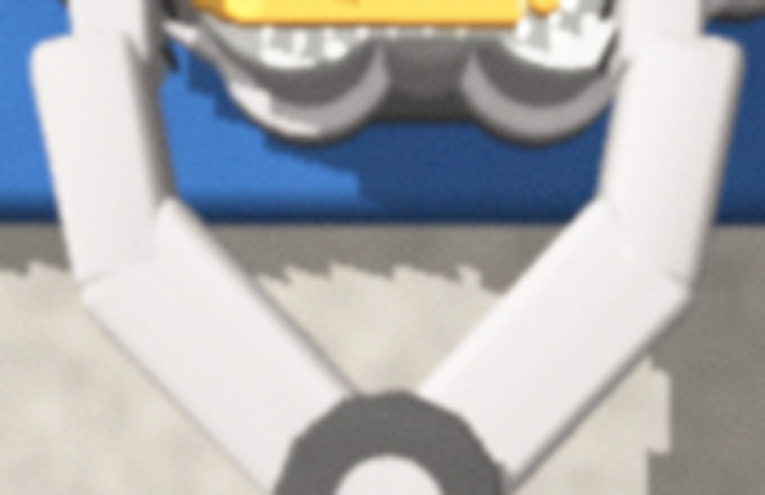

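Clip travel is about 1.8 mm by hinge geometry, close to the peak, and the side forces are small. On with slightly more squeeze.

Call:
{"name": "move_arm", "arguments": {"increments": [{"xyz": [0,-0.1,0.1],"angular": [0,0,0]},{"xyz": [0,-0.2,0.1],"angular": [0,0,0]},{"xyz": [0,-0.3,0.1],"angular": [0,0,0]},{"xyz": [0,-0.3,0.1],"angular": [0,0,0]},{"xyz": [0,-0.3,0.1],"angular": [0,0,0]},{"xyz": [0,-0.3,0.1],"angular": [0,0,0]},{"xyz": [0,-0.3,0.1],"angular": [0,0,0]},{"xyz": [0,-0.3,0.1],"angular": [0,0,0]},{"xyz": [0,-0.3,0.1],"angular": [0,0,0]},{"xyz": [0,-0.3,0.1],"angular": [0,0,0]}], "fingers": 0.505, "grip_force": 25}}

```text
time: 20.85
position: [0.5368, -0.075, 0.052]
ee_rot: [179.9, 0.0, -91.9]
contact_force: [-4.7, 0.8, -1.5]
finger_gap: 0.0435
```

```bash
bash z.sh w13
```

```text
20.85 [ 0.5368 -0.075   0.052 ] [ 1.7994e+02  1.0000e-02 -9.1900e+01] [-4.67  0.79 -1.49] [-0.042  0.783 -0.04 ] 0.0435
```

View pics/w13z.png

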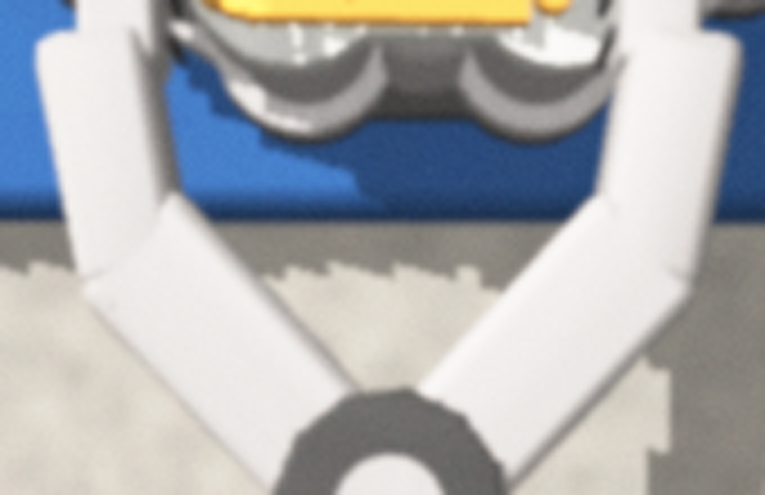

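Call:
{"name": "move_arm", "arguments": {"increments": [{"xyz": [-0.4,0,0],"angular": [0,0,0]},{"xyz": [-0.8,-0.2,0.1],"angular": [0,0,0]},{"xyz": [-1.0,-0.4,0.1],"angular": [0,0,0]},{"xyz": [-1.0,-0.4,0.1],"angular": [0,0,0]},{"xyz": [-1.0,-0.4,0.1],"angular": [0,0,0]},{"xyz": [-1.0,-0.4,0.1],"angular": [0,0,0]},{"xyz": [-1.0,-0.4,0.1],"angular": [0,0,0]},{"xyz": [-1.0,-0.4,0.1],"angular": [0,0,0]},{"xyz": [-1.0,-0.4,0.1],"angular": [0,0,0]},{"xyz": [-1.0,-0.4,0.1],"angular": [0,0,0]}], "fingers": 0.488, "grip_force": 25}}

```text
time: 22.15
position: [0.5365, -0.0755, 0.0523]
ee_rot: [-180.0, 0.0, -91.9]
contact_force: [-3.6, 0.6, -1.5]
finger_gap: 0.0424
```

```bash
bash z.sh w14
```

```text
22.15 [ 0.5365 -0.0755  0.0523] [-179.99    0.    -91.9 ] [-3.59  0.6  -1.54] [0.1   0.545 0.115] 0.0424
```

View pics/w14z.png

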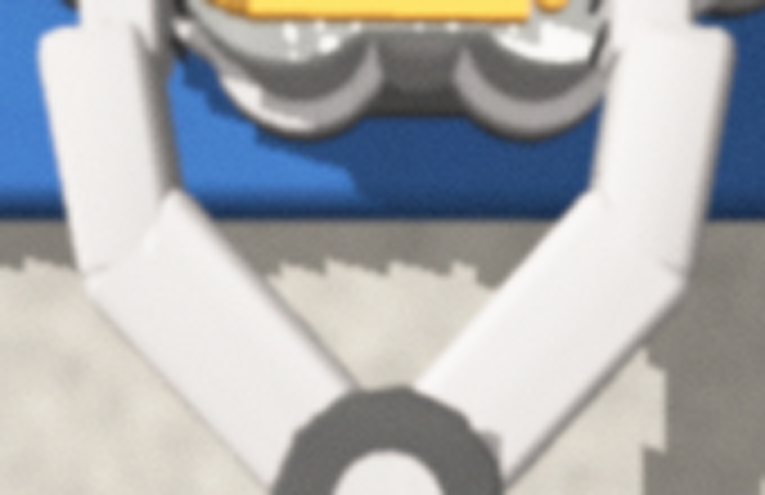

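Call:
{"name": "move_arm", "arguments": {"increments": [{"xyz": [-0.5,-0.1,0.1],"angular": [0,0,0]},{"xyz": [-0.8,-0.3,0.2],"angular": [0,0,0]},{"xyz": [-1.0,-0.4,0.2],"angular": [0,0,0]},{"xyz": [-1.0,-0.4,0.2],"angular": [0,0,0]},{"xyz": [-1.0,-0.4,0.2],"angular": [0,0,0]},{"xyz": [-1.0,-0.4,0.2],"angular": [0,0,0]},{"xyz": [-1.0,-0.4,0.2],"angular": [0,0,0]},{"xyz": [-1.0,-0.4,0.2],"angular": [0,0,0]},{"xyz": [-1.0,-0.4,0.2],"angular": [0,0,0]},{"xyz": [-1.0,-0.4,0.2],"angular": [0,0,0]}], "fingers": 0.471, "grip_force": 25}}

```text
time: 23.45
position: [0.5356, -0.076, 0.0525]
ee_rot: [-180.0, -0.0, -91.9]
contact_force: [1.4, -1.9, -1.2]
finger_gap: 0.0407
```

```bash
bash z.sh w15
```

```text
23.45 [ 0.5356 -0.076   0.0525] [-1.7998e+02 -1.0000e-02 -9.1900e+01] [ 1.45 -1.94 -1.15] [-0.347 -0.236 -0.167] 0.0407
```

View pics/w15z.png

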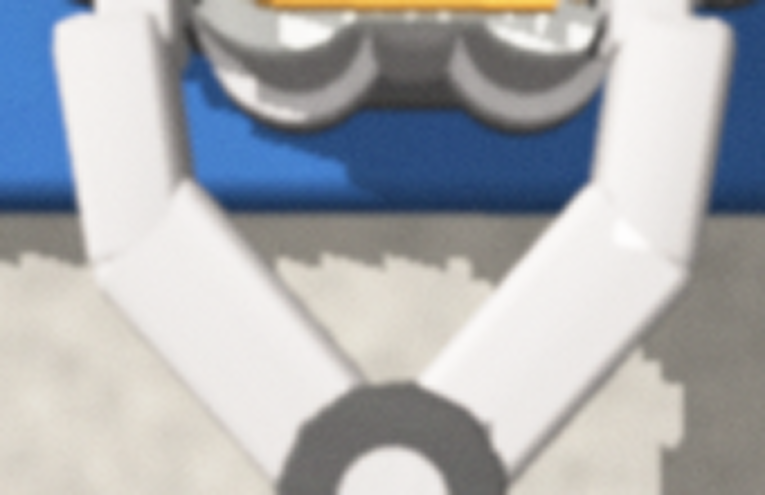

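Fy flipped to -1.9 N and the clip jumped about 3 mm, so it has probably snapped. The noses are 38.2 mm apart and home is 37 mm, so I'll close slightly more without pressing and check.

Call:
{"name": "move_arm", "arguments": {"increments": [{"xyz": [-0.1,0.1,0.1],"angular": [0,0,0]},{"xyz": [-0.3,0.1,0.2],"angular": [0,0,0]},{"xyz": [-0.5,0.1,0.2],"angular": [0,0,0]},{"xyz": [-0.5,0.1,0.2],"angular": [0,0,0]},{"xyz": [-0.5,0.1,0.2],"angular": [0,0,0]},{"xyz": [-0.5,0.1,0.2],"angular": [0,0,0]},{"xyz": [-0.5,0.1,0.2],"angular": [0,0,0]},{"xyz": [-0.5,0.1,0.2],"angular": [0,0,0]},{"xyz": [-0.5,0.1,0.2],"angular": [0,0,0]},{"xyz": [-0.5,0.1,0.2],"angular": [0,0,0]}], "fingers": 0.457, "grip_force": 24}}

```text
time: 24.75
position: [0.5352, -0.0759, 0.0528]
ee_rot: [-180.0, -0.0, -91.9]
contact_force: [3.5, -3.9, -1.4]
finger_gap: 0.0395
```

```bash
bash z.sh w16
```

```text
24.75 [ 0.5352 -0.0759  0.0528] [-1.7996e+02 -1.0000e-02 -9.1900e+01] [ 3.48 -3.86 -1.44] [-0.56  -0.536 -0.342] 0.0395
```

View pics/w16z.png

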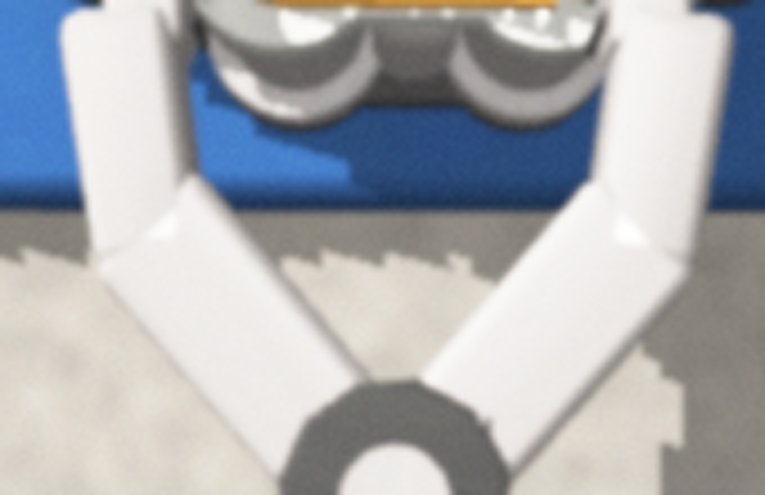

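Only the pin carries load now (Fy -3.9 N). The left nose closed further while the clip stayed put, so the clip is home and free of the nose. I'll open to the light hold, then lift and look.

Call:
{"name": "move_arm", "arguments": {"increments": [{"xyz": [0,0,0],"angular": [0,0,0]},{"xyz": [0,0,0],"angular": [0,0,0]},{"xyz": [0,0,0],"angular": [0,0,0]},{"xyz": [0,0,0],"angular": [0,0,0]},{"xyz": [0,0,1],"angular": [0,0,0]},{"xyz": [0,0,3],"angular": [0,0,0]},{"xyz": [0,0,8],"angular": [0,0,0]},{"xyz": [0,0,16],"angular": [0,0,0]},{"xyz": [0,0,30],"angular": [0,0,0]},{"xyz": [0,0,50],"angular": [0,0,0]}], "fingers": 0.64, "grip_force": 20}}

```text
time: 26.05
position: [0.5346, -0.0758, 0.1036]
ee_rot: [180.0, 0.0, -91.9]
contact_force: [0.8, 0.2, -2.5]
finger_gap: 0.0549
```

Call:
{"name": "move_arm", "arguments": {"increments": [{"xyz": [0,0,20],"angular": [0,0,0]},{"xyz": [0,0,40],"angular": [0,0,0]},{"xyz": [0,0,60],"angular": [0,0,0]},{"xyz": [0,0,80],"angular": [0,0,0]},{"xyz": [0,0,100],"angular": [0,0,0]},{"xyz": [0,0,110],"angular": [0,0,0]},{"xyz": [0,0,115],"angular": [0,0,0]},{"xyz": [0,0,115],"angular": [0,0,0]},{"xyz": [0,0,115],"angular": [0,0,0]},{"xyz": [0,0,115],"angular": [0,0,0]}]}}

```text
time: 27.3
position: [0.5343, -0.0757, 0.2168]
ee_rot: [179.9, 0.0, -91.9]
contact_force: [0.1, -0.7, -2.8]
finger_gap: 0.0551
```

```bash
bash z.sh w17; python3 - <<'E'
import cv2,pickle
from h import *
i=cv2.imread("pics/w17.png");m=pickle.load(open("w17.pkl","rb"))
h=cv2.cvtColor(i,cv2.COLOR_BGR2HSV);y=cv2.inRange(h,(15,110,90),(35,255,255));y[:,:200]=0;y[:,300:]=0;y[75:]=0
v,u=y.nonzero();print(u.min(),u.max(),v.min(),v.max())
for uu in (u.min()-.5,u.max()+.5): print(onz("w",uu,(v.min()+v.max())/2,.0604,m))
E
```

```text
27.3 [ 0.5343 -0.0757  0.2168] [ 1.7991e+02  2.0000e-02 -9.1900e+01] [ 0.13 -0.75 -2.81] [-0.007  0.073  0.024] 0.0551
240 275 42 58
[ 0.65420764 -0.06333918  0.0604    ]
[ 0.65306616 -0.09696222  0.0604    ]
```

View pics/w17b.png

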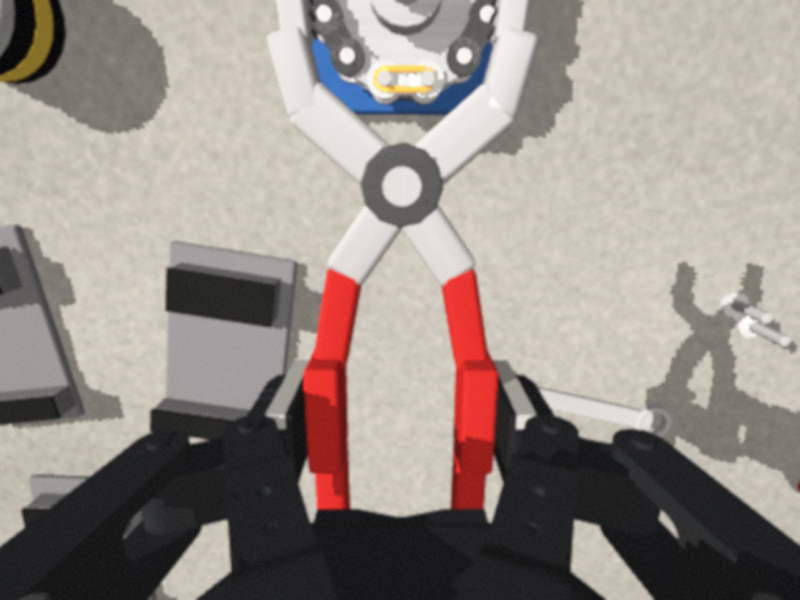

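View pics/w17z.png

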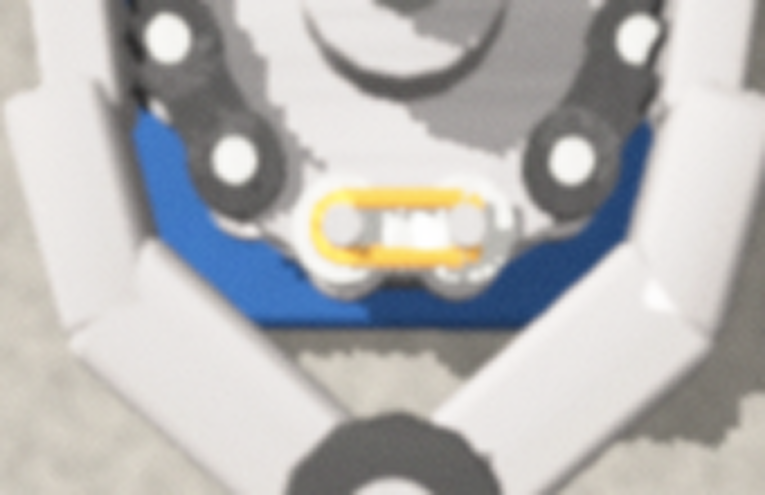

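The clip lies round both pins. Its back has gone from y -0.0561 to -0.0633 and its tails are past the snap pin at (467,222), so it is home. The pliers sit in the hand as before, with the pivot at (401,185). Now back to the rest.

Call:
{"name": "move_arm", "arguments": {"increments": [{"xyz": [-7,38,0],"angular": [0,0,0.007]},{"xyz": [-15,78,0],"angular": [0,0,0.014]},{"xyz": [-23,118,0],"angular": [0,0,0.021]},{"xyz": [-32,158,-5],"angular": [0,0,0.03]},{"xyz": [-41,198,-20],"angular": [0,0,0.04]},{"xyz": [-50,238,-40],"angular": [0,0,0.05]},{"xyz": [-58,278,-60],"angular": [0,0,0.06]},{"xyz": [-66,315,-85],"angular": [0,0,0.067]},{"xyz": [-72.5,341.5,-110],"angular": [0,0,0.067]},{"xyz": [-72.5,341.5,-117],"angular": [0,0,0.067]}]}}

```text
time: 28.6
position: [0.4603, 0.2665, 0.0986]
ee_rot: [179.8, -0.1, -87.9]
contact_force: [-0.6, -0.7, -1.4]
finger_gap: 0.0547
```

Call:
{"name": "move_arm", "arguments": {"increments": [{"xyz": [0,0,-12],"angular": [0,0,0]},{"xyz": [0,0,-25],"angular": [0,0,0]},{"xyz": [0,0,-38],"angular": [0,0,0]},{"xyz": [0,0,-50],"angular": [0,0,0]},{"xyz": [0,0,-60],"angular": [0,0,0]},{"xyz": [0,0,-67],"angular": [0,0,0]},{"xyz": [0,0,-70],"angular": [0,0,0]},{"xyz": [0,0,-71],"angular": [0,0,0]},{"xyz": [0,0,-71],"angular": [0,0,0]},{"xyz": [0,0,-71],"angular": [0,0,0]}]}}

```text
time: 29.85
position: [0.4626, 0.2659, 0.03]
ee_rot: [-180.0, 0.0, -88.1]
contact_force: [1.0, 0.7, -2.1]
finger_gap: 0.0548
```

```bash
bash z.sh w18
```

```text
29.85 [0.4626 0.2659 0.03  ] [-1.7996e+02  2.0000e-02 -8.8060e+01] [ 1.    0.65 -2.06] [-0.023 -0.008  0.017] 0.0548
```

View pics/w18b.png

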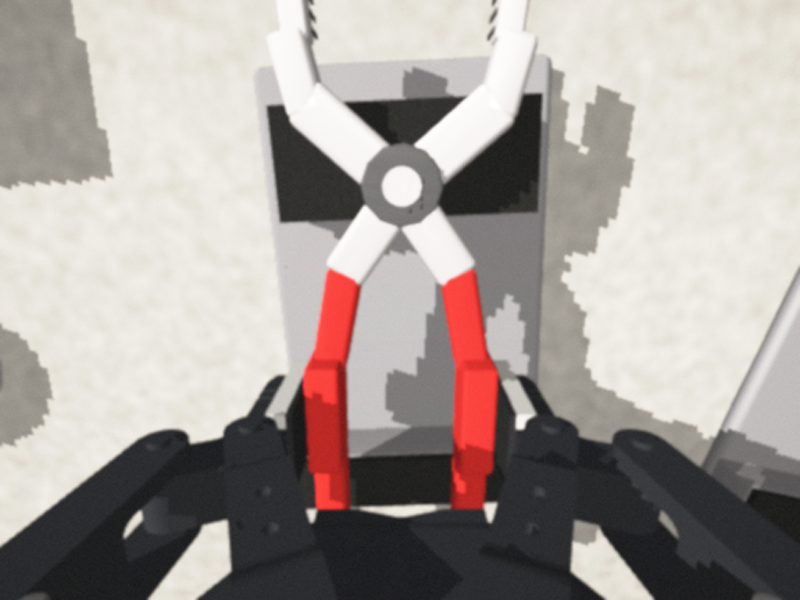

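The pliers lie over both bars as before, about 7 mm above them. Lowering gently.

Call:
{"name": "move_arm", "arguments": {"increments": [{"xyz": [0,0,-1],"angular": [0,0,0]},{"xyz": [0,0,-2],"angular": [0,0,0]},{"xyz": [0,0,-3],"angular": [0,0,0]},{"xyz": [0,0,-4],"angular": [0,0,0]},{"xyz": [0,0,-5],"angular": [0,0,0]},{"xyz": [0,0,-5.5],"angular": [0,0,0]},{"xyz": [0,0,-6],"angular": [0,0,0]},{"xyz": [0,0,-6.3],"angular": [0,0,0]},{"xyz": [0,0,-6.5],"angular": [0,0,0]},{"xyz": [0,0,-6.5],"angular": [0,0,0]}]}}

```text
time: 31.15
position: [0.4624, 0.2657, 0.0232]
ee_rot: [-180.0, 0.0, -88.1]
contact_force: [0.5, -0.9, -1.9]
finger_gap: 0.0545
```

Call:
{"name": "move_arm", "arguments": {"increments": [{"xyz": [0,0,-0.2],"angular": [0,0,0]},{"xyz": [0,0,-0.4],"angular": [0,0,0]},{"xyz": [0,0,-0.6],"angular": [0,0,0]},{"xyz": [0,0,-0.8],"angular": [0,0,0]},{"xyz": [0,0,-0.8],"angular": [0,0,0]},{"xyz": [0,0,-0.8],"angular": [0,0,0]},{"xyz": [0,0,-0.8],"angular": [0,0,0]},{"xyz": [0,0,-0.8],"angular": [0,0,0]},{"xyz": [0,0,-0.8],"angular": [0,0,0]},{"xyz": [0,0,-0.8],"angular": [0,0,0]}]}}

```text
time: 32.4
position: [0.4624, 0.2657, 0.0227]
ee_rot: [180.0, 0.0, -88.1]
contact_force: [-2.1, -1.7, 5.5]
finger_gap: 0.0547
```

Contact at TCP z = 0.0227, with about 7 N. Releasing.

Call:
{"name": "move_arm", "arguments": {"increments": [{"xyz": [0,0,0],"angular": [0,0,0]},{"xyz": [0,0,0],"angular": [0,0,0]},{"xyz": [0,0,0],"angular": [0,0,0]},{"xyz": [0,0,0],"angular": [0,0,0]},{"xyz": [0,0,0],"angular": [0,0,0]},{"xyz": [0,0,0],"angular": [0,0,0]},{"xyz": [0,0,0],"angular": [0,0,0]},{"xyz": [0,0,0],"angular": [0,0,0]},{"xyz": [0,0,0],"angular": [0,0,0]},{"xyz": [0,0,0],"angular": [0,0,0]}], "fingers": 1.0}}

```text
time: 33.65
position: [0.4624, 0.2657, 0.0224]
ee_rot: [-180.0, 0.0, -88.1]
contact_force: [-0.5, 0.1, -0.6]
finger_gap: 0.0851
```

```bash
bash z.sh w19
```

```text
33.65 [0.4624 0.2657 0.0224] [-180.      0.    -88.06] [-0.45  0.15 -0.6 ] [ 0.047  0.041 -0.006] 0.0851
```

View pics/w19b.png

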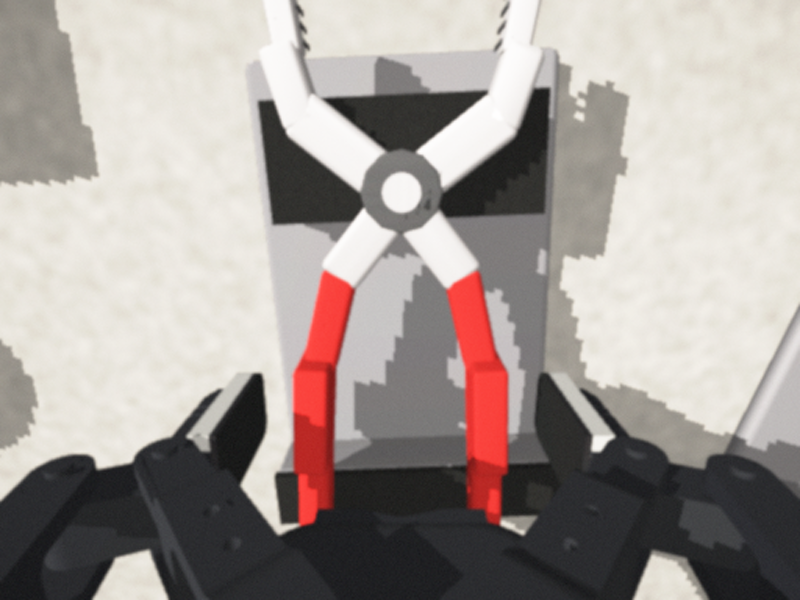

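The pliers are released, lying across both bars with both pads clear. Now I'll retreat straight up.

Call:
{"name": "move_arm", "arguments": {"increments": [{"xyz": [0,0,5],"angular": [0,0,0]},{"xyz": [0,0,15],"angular": [0,0,0]},{"xyz": [0,0,30],"angular": [0,0,0]},{"xyz": [0,0,45],"angular": [0,0,0]},{"xyz": [0,0,60],"angular": [0,0,0]},{"xyz": [0,0,75],"angular": [0,0,0]},{"xyz": [0,0,80],"angular": [0,0,0]},{"xyz": [0,0,80],"angular": [0,0,0]},{"xyz": [0,0,80],"angular": [0,0,0]},{"xyz": [0,0,80],"angular": [0,0,0]}]}}

```text
time: 34.95
position: [0.4618, 0.2654, 0.1016]
ee_rot: [179.9, -0.0, -88.1]
contact_force: [-0.6, -0.3, 0.5]
finger_gap: 0.0856
```

```bash
bash z.sh w20; python3 - <<'E'
import cv2
from h import *
i=snapshot("top");cv2.imwrite("pics/t20.png",i)
E
```

```text
34.95 [0.4618 0.2654 0.1016] [ 1.7992e+02 -3.0000e-02 -8.8060e+01] [-0.63 -0.31  0.55] [ 0.023  0.001 -0.042] 0.0856
```

View pics/w20b.png

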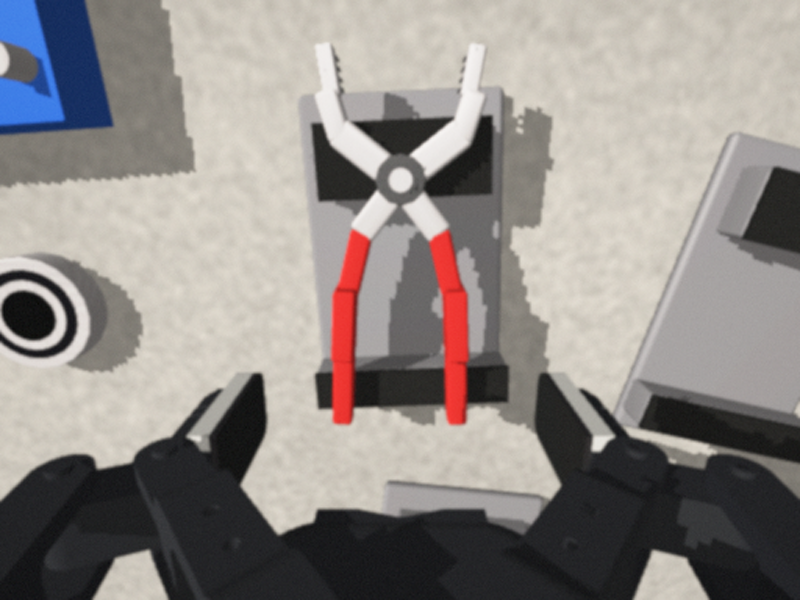

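View pics/t20.png

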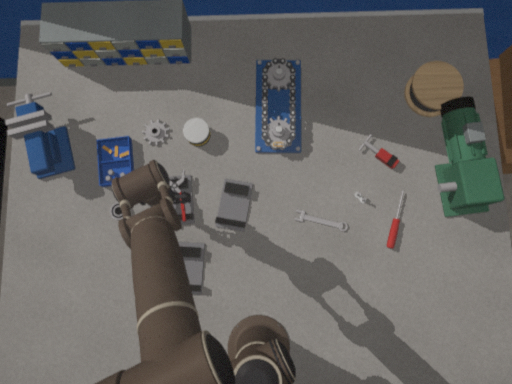

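The pliers lie flat across both bars, with the pivot at (400,179) against (403,173) at the start. The arm is clear and the bystanders look unmoved.

```bash
python3 -c "
from h import *
print(r.close_job())"
```

```text
the job is handed in; nothing more can be done
None
```

The job is handed in at about 35 s of the 58 s allowed; it reports no verdict. The clip is home on the snap pin, and the pliers are back on the farthest rest, released.

**What I did:** I gripped the pliers at about 54.5 mm over the flats and lifted them. I lowered the noses until they rested on the plate with about 1.6 N, then squeezed in small steps, following the hinge motion with the arm, until the clip jumped. I opened, lifted and checked, laid the pliers back with about 7 N of contact, released and went straight up.

**Last checks:**
- **Clip:** its back moved from y = -56.1 mm to -63.3 mm. That is 7.2 mm measured against 6 mm expected, so the figure is about 1 mm off, but the tails are plainly past the snap pin. In the last squeeze step the nose no longer moved the clip.
- **Pliers:** they lie across both bars, a few millimetres from where they started, with pads clear. Tilt was judged by eye only.
- **Everything else:** nothing else looks moved in the top view. The ball bearing was partly behind the arm there, but the wrist view shows it in place.

**Forces:** contact forces on the pin, plate and rest can't be read directly. From the wrist readings and the 25 N grip limit I estimate about 13–14 N on the pin (limit 17 N). While closing on the pliers at the start, the fingers pushed them onto the rest with about 13.6 N (limit 30 N).

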